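Unlatch a trailer tongue and hold it off its ball

ROBOT

A 6-joint arm with a two-finger parallel gripper is mounted at the origin on the work surface. World frame = base frame: x ahead of the robot, y to its left, z up, the work surface at z = 0. Lengths are in mm, angles in rad, forces in N, time in s.
With the tool pointing down it reaches from about 350 to 975 mm from the base axis. Payload 7.1 kg.
Tool frame: the origin (TCP) lies at the very end of the fingers, on their centre line; the grasp point (between the pads) lies ctrl.hold_point_z behind it (ctrl.hold_point_z is the distance from the TCP to the grasp point, in mm); z points along the fingers, y is the line along which they close (so a half turn about z gives the same grasp; the last joint's range is limited). The gripper opens to 88 mm and grips with 3 to 60 N. Pads are 20 mm wide; open, the fingers measure 115 mm over their backs; the gripper's body (75 mm by 178 mm) begins 61 mm behind the grasp point.
Start: joints at [-1.2, 0.423, 1.63, -0, 1.089, -0.019], TCP at [237.518, -578.092, 222.675] pointing down, gripper open.
Joint ranges: [-3, 3], [-0.9, 2.11], [0.09, 2.58], [-1.31, 4.45], [0.11, 2.69], [-2.54, 2.54]. Speed limits (rad/s): [2.39, 2.39, 3.01, 3.14, 3.14, 3.14].

INTERFACE

Orientations are given as a rotation vector (axis times angle).
In Python, from workcell import ctrl gives the robot as it stands. The module is installed in compiled form; this text tells all that it offers.
- The arm moves only by the shell command python3 -m creep 'ROWS'. ROWS is JSON, a list of rows, each an object with "translation": the shift along the tool's x, y, z in mm, a list of three; "angular": the turn, a rotation vector about the tool's x, y, z in rad, a list of three; "jaw": the opening, from 0 (shut) to 1 (fully open). A call has exactly 8 rows; each row is the pose to reach, as a shift and turn from the pose commanded when the call began, along the tool's axes at that moment; what a row does not reach only later rows make up. A row lasts 1/8 s, in which the tool goes at most 62.5 mm and 10.7 degrees, less where a joint would pass 70% of its speed; a pose out of reach is approached as far as the arm can. A call with a gripper value outside its range is refused whole. The fingers move at their own pace and stop on an object; the grip force is fixed at half the most. Time passes only in rows, so rows that repeat a pose let the fingers close, or fill a call up. It gives the time, the measured TCP pose, the force, the opening and the grip force at its end, in the units of the state.
- ctrl.get_obs(): the state, without advancing time (a new reading comes with each control period).
- ctrl.get_image(name): name is "side" or "top"; returns the picture (384x512x3 uint8, red, green, blue); there is no depth.
- ctrl.camera_info(name): a dict with "camera_matrix" (3x3 intrinsics, pixels), "distortion" ([k1, k2, p1, p2, k3] as OpenCV has them; the pictures are not rectified), "world_from_camera" (4x4, takes a point from camera to world coordinates). Camera axes: x right, y up, looking along -z (the intrinsics and any distortion apply to the point x, -y, -z); pixel columns grow to the right and rows downward; lengths in mm; the calibration is good to about 2 mm. A picture is of the moment at which its call begins. camera_info takes no time and is no camera call.
- ctrl.close_job(): hands the job in; it is judged then, once.
Trained networks look in the newest picture that a camera, given by its name, has taken for a name from the list of things; names that differ only in an ending like _2 or _b are one class to them, and where a whole thing is asked for, a point or a joint stands for the part that bears it (a point fixed in the world has none). Each returns a list of dicts, best first, with "score" (0 to 1); they miss things now and then, are a little off and sometimes report something else, mostly with a low value. They report only what shows in the picture. A call takes as long as a camera call.
- ctrl.look_for(camera, label): "rect" ([left, top, right, bottom] in pixels, round what is visible of it).
The state is a dict: "t": time; "qpos": joint angles; "qvel": joint speeds; "joint_torque": joint torques, N m; "ee_pos": TCP position; "orientation": TCP orientation; "ft_force": force on the tool from outside, world axes, zero at the start; "moment": the same for the moment, N m; "width": finger opening in mm; "grasp_force": force on a finger pad.
Only numpy, scipy, OpenCV 4.12 (cv2) and the standard library are available. Lean on these libraries where they do the work, as an engineer would, in place of code of your own. Each camera call takes 0.05 s, during which the arm holds its last target. There are 200 camera calls.

TASK

Uncouple the small trailer tongue: while it still sits on the ball, pull its red latch tab sideways against its spring, towards the steel lug, until the latch is fully open, then lift the tongue off the ball. Finish while holding it: keep it steady and level in the gripper, about 10 cm above where it sat and still over the ball mount, touching nothing but the gripper. Leave the tin, the bearing ring and the spanner where they are.

Things in the scene. Friction and masses are not known exactly. Their poses are not given: they have to be found in the camera images.
- mount: Dark steel ball mount bolted to the yellow bench. Origin on the bench under the ball; x runs from ball to tail saddle. Base plate 230x110x10 mm (x -60 to 170). Bright ball, 50 mm diameter, flat underside 15 mm below its centre. The saddle at x = 130 mm carries the tongue's tail at height 75 mm between two cheeks 12 mm high, 2 mm clear of it on each side.
- tongue: Loose trailer tongue, about 0.65 kg, centre of mass at x about 30 mm. Grey coupler box 64x64 mm, 41 mm tall, open below, sits over the ball with 2 mm play; flat roof at z = 31 mm. Aluminium tube 36 mm wide runs along +x to x = 166 mm. Origin at the middle of its socket, on the ball's centre when seated, 85 mm above the bench; axes then as the mount's, z up when level.
- latch (a joint): Travel of the red latch in m: 0 shut, 0.016 fully open (hard stop). It opens as its tab moves along the tongue's -y, towards the lug. Its spring shuts it when let go: 5 N shut, 11.4 N fully open. Shut, its keeper hooks 7 mm under the ball's flat underside and the tongue cannot come up; the ball passes once the travel is over about 0.012.
- lug (a point): Point on the outer face of the bare steel lug, an upright plate fixed to the tongue: tongue frame (30, -28, 56) mm. The lug is 36 mm long in x, 8 mm thick in y, and stands from the roof (z 31) to z 71 mm. Lug and tab together measure 56 mm over their outer faces, 40 mm with the latch open; a gripper from above can straddle both. The seated tongue itself gives only 2 mm.
- tab (a point): Point on the outer face of the red latch tab, an upright plate of the lug's size opposite it: tongue frame (30, 28, 56) mm with the latch shut; it moves with the latch. From the tab a red bar (top at z = 39 mm, x -12 to 8 mm) runs over the roof and down the coupler's -y side (to y = -45 mm, or -61 mm open) to the keeper under the ball.
- grease_tin: Bystander: round tin with a blue label, 64 mm diameter, 75 mm tall, origin at its underside.
- bearing: Bystander: steel bearing ring, 60 mm outside diameter, 18 mm tall, origin at its underside.
- spanner: Bystander: steel spanner about 180 mm long lying on the bench.
- ball_center (a point): Centre of the ball on the mount, 85 mm above the bench; axes as the mount's.

How it is judged:
By the outcome, as a careful person would: the job done as asked, in the order asked, and still so for the second after the job is handed in, while the arm keeps its last pose, push and grip.
It also fails if it takes over 32 s, if anything falls off the work surface, if the arm or the gripper's body presses on something with over 40 N, if the wrist force passes 120 N, or if a joint passes its speed limit or range.

## Working session

There is one attempt and no reset: what is moved stays moved. The work goes in short steps, Python scripts to look and compute and a shell command to move; the robot and the scene stay as the last step left them, time stands still between calls to the robot, and variables do not carry over. Pictures are saved under pics/ and viewed, at most 10 in all, crops included, and the job is handed in when it is done.

```bash
mkdir -p pics
python3 - <<'E'
from workcell import ctrl
import cv2,numpy as np
for n in("side","top"):
    cv2.imwrite(f"pics/{n}0.png",ctrl.get_image(n)[:,:,::-1])
    i=ctrl.camera_info(n);print(n,np.round(i["camera_matrix"],1).tolist(),np.round(i["distortion"],4),np.round(i["world_from_camera"],3).tolist())
    for l in("mount","tongue","lug","tab","grease_tin"):
        print(l,[(np.round(d["rect"]).tolist(),round(d["score"],2)) for d in ctrl.look_for(n,l)[:2]])
o=ctrl.get_obs();print({k:np.round(v,3).tolist() for k,v in o.items()},ctrl.hold_point_z)
E
```

```text
side [[365.4, 0.0, 256.2], [0.0, 365.4, 192.5], [0.0, 0.0, 1.0]] [-0.0271  0.      0.      0.      0.    ] [[-0.942, 0.164, -0.292, 342.008], [-0.335, -0.493, 0.803, 744.844], [-0.012, 0.855, 0.519, 533.205], [0.0, 0.0, 0.0, 1.0]]
mount [([240.0, 170.0, 335.0, 220.0], 0.58)]
tongue [([247.0, 145.0, 326.0, 189.0], 0.96)]
lug [([243.0, 144.0, 325.0, 194.0], 0.81)]
tab [([289.0, 152.0, 317.0, 172.0], 0.73)]
grease_tin [([274.0, 216.0, 302.0, 255.0], 0.82)]
top [[494.3, 0.0, 255.8], [0.0, 494.3, 185.0], [0.0, 0.0, 1.0]] [-0.0854  0.      0.      0.      0.    ] [[0.025, 0.981, -0.193, 368.873], [-1.0, 0.023, -0.011, 44.014], [-0.006, 0.194, 0.981, 1205.143], [0.0, 0.0, 0.0, 1.0]]
mount []
tongue [([292.0, 148.0, 330.0, 241.0], 0.73)]
lug [([299.0, 199.0, 332.0, 236.0], 0.38)]
tab [([296.0, 196.0, 329.0, 238.0], 0.98)]
grease_tin [([214.0, 210.0, 245.0, 240.0], 0.74)]
{'t': 0.6, 'qpos': [-1.2, 0.423, 1.63, 0.0, 1.089, -0.019], 'qvel': [0.0, -0.0, -0.002, 0.0, -0.0, -0.001], 'joint_torque': [-0.0, -54.43, -27.394, 0.064, 0.017, -0.0], 'ee_pos': [237.556, -578.1, 222.681], 'orientation': [3.082, 0.609, 0.0], 'ft_force': [-1.62, -0.181, 0.155], 'moment': [0.005, -0.032, 0.07], 'grasp_force': 0.0, 'width': 87.646} 18.700000000000003
```

Run:
```python
import cv2,numpy as np
a=cv2.imread("pics/top0.png")[130:260,200:360];b=cv2.imread("pics/side0.png")[120:250,220:380]
a=cv2.resize(a,None,fx=5,fy=5,interpolation=cv2.INTER_CUBIC)[:600];b=cv2.resize(b,None,fx=5,fy=5,interpolation=cv2.INTER_CUBIC)[:600]
cv2.imwrite("pics/a.png",a);cv2.imwrite("pics/b.png",b)
```

```text
(no output)
```

View pics/a.png

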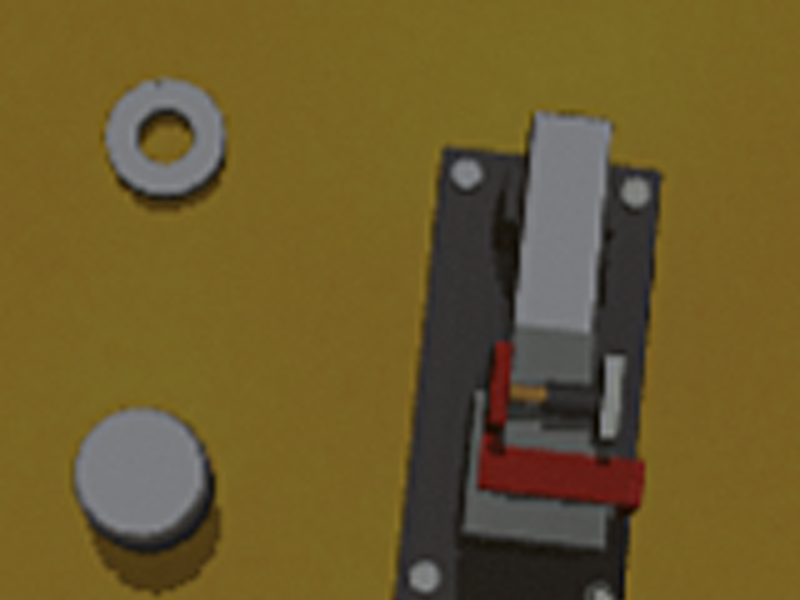

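View pics/b.png

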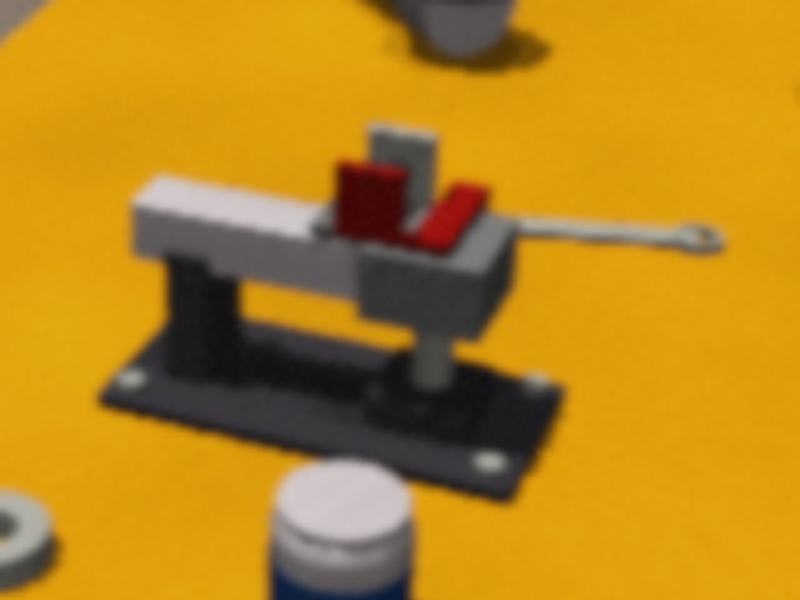

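Top crop shows the tongue running away from the robot (+x), with the red tab at (500,385) and the lug at (613,395). The side crop shows the tab at (370,200) and the lug at (405,160), latch shut. Next I fit the mount pose from these corners.

```bash
cat > h.py <<'E'
from workcell import ctrl
import numpy as np,cv2
from scipy.spatial.transform import Rotation as R
from scipy.optimize import least_squares
def proj(n,P):
    i=ctrl.camera_info(n);T=np.linalg.inv(i["world_from_camera"]);F=np.diag([1.,-1,-1])
    return cv2.projectPoints(np.array(P,float),cv2.Rodrigues(F@T[:3,:3])[0],F@T[:3,3],np.array(i["camera_matrix"]),np.array(i["distortion"]))[0][:,0]
# tongue-frame points -> pixels
def fit(obs,p0,ball=85,solvez=False):
    def res(p,):
        out=[]
        for n,(P,U) in obs.items():
            W=R.from_euler('z',p[2]).apply(P)+[p[0],p[1],ball+(p[3] if solvez else 0)]
            out.append((proj(n,W)-U).ravel())
        return np.concatenate(out)
    s=least_squares(res,p0,loss='soft_l1',x_scale=[10,10,.1]+[10]*solvez);return s.x,res(s.x)
def goto(p,yaw):
    """shift/turn in tool axes to point-down pose with tool x at yaw (mod pi)"""
    o=ctrl.get_obs();C=R.from_rotvec(o["orientation"]);best=None
    for k in(0,np.pi):
        D=R.from_euler('z',yaw+k)*R.from_euler('x',np.pi);r=(C.inv()*D).as_rotvec()
        print("turn",np.round(r,4),"q6",np.round(o["qpos"][5],2))
    print("shift",np.round(C.inv().apply(np.array(p)-o["ee_pos"]),1),"ee",np.round(o["ee_pos"],1),"t",o["t"])
E
python3 - <<'E'
from h import *
top=[((170,55,-75),(447,148)),((170,-55,-75),(660,172)),((48,-20,71),(607,354)),((48,-28,71),(626,354)),((12,-28,71),(618,440)),((12,-20,71),(600,436)),((48,28,71),(497,342)),((48,20,71),(511,344)),((-32,32,31),(463,534)),((-32,-32,31),(604,550))]
side=[((170,55,-75),(98,400)),((-60,55,-75),(512,500)),((-60,-55,-75),(565,390)),((48,-28,71),(370,122)),((12,-28,71),(438,132)),((48,28,71),(338,162)),((12,28,71),(405,172)),((-32,32,31),(477,275)),((-32,32,-10),(470,340))]
f=lambda L,ox,oy:(np.array([a for a,_ in L],float),(np.array([b for _,b in L])+.5)/5-.5+[ox,oy])
ob={"top":f(top,200,130),"side":f(side,220,120)}
for o in(ob,{"top":ob["top"]},{"side":ob["side"]}):
    p,r=fit(o,[400,-50,0]);print(np.round(p,3));print(np.round(r,1).reshape(-1,2).tolist())
    if o is ob: P=p
c=R.from_euler('z',P[2]).apply([30,0,0])+[P[0],P[1],0];print(c);goto([c[0],c[1],200],P[2])
E
```

```text
[ 4.9855e+02 -6.1316e+01 -9.2000e-02]
[[-0.8, -0.5], [0.5, -0.3], [-0.0, 0.3], [-0.2, 0.7], [-0.1, -0.0], [-0.2, 0.4], [-0.2, 0.1], [0.7, 0.2], [-0.3, 0.2], [0.4, 0.3], [-1.1, -1.5], [-0.9, -1.6], [-0.0, -1.1], [0.0, -0.2], [-0.0, 0.1], [-1.4, 0.4], [-0.7, 1.0], [1.0, -0.6], [1.2, 1.1]]
[ 4.98887e+02 -6.13480e+01 -9.20000e-02]
[[-0.7, -0.6], [0.6, -0.4], [-0.0, 0.1], [-0.1, 0.5], [-0.1, -0.2], [-0.2, 0.2], [-0.2, -0.0], [0.7, 0.0], [-0.3, -0.0], [0.4, 0.1]]
[ 4.9762e+02 -6.0237e+01 -9.0000e-02]
[[-0.9, -1.2], [-0.6, -1.3], [0.2, -0.9], [0.2, 0.0], [0.2, 0.3], [-1.2, 0.7], [-0.4, 1.2], [1.3, -0.4], [1.5, 1.4]]
[528.42394719 -64.05746752   0.        ]
turn [ 0.     -0.      0.4814] q6 -0.02
turn [ 0.      0.     -2.6602] q6 -0.02
shift [ 464.4 -364.9   22.7] ee [ 237.6 -578.1  222.7] t 0.6
```

```bash
python3 -m creep '[{"translation":[30,-23,0],"angular":[0,0,0.03],"jaw":1},{"translation":[70,-55,0],"angular":[0,0,0.07],"jaw":1},{"translation":[110,-86,0],"angular":[0,0,0.11],"jaw":1},{"translation":[150,-118,0],"angular":[0,0,0.16],"jaw":1},{"translation":[190,-149,0],"angular":[0,0,0.2],"jaw":1},{"translation":[230,-181,0],"angular":[0,0,0.24],"jaw":1},{"translation":[270,-212,0],"angular":[0,0,0.28],"jaw":1},{"translation":[310,-244,0],"angular":[0,0,0.32],"jaw":1}]'
python3 -c "
from h import *
goto([528.4,-64.1,190],-.092)"
```

```text
t: 1.6
ee_pos: [432.3, -233.2, 223.0]
orientation: [3.139, 0.107, 0.001]
ft_force: [1.0, 0.2, 0.2]
width: 87.8
grasp_force: 0.0
turn [ 0.0004 -0.0007  0.1603] q6 0.98
turn [ 1.1000e-03  5.0000e-04 -2.9813e+00] q6 0.98
shift [ 107.4 -162.2   33. ] ee [ 432.3 -233.2  223. ] t 1.6
```

```bash
python3 -m creep '[{"translation":[22,-33,6],"angular":[0,0,0.03],"jaw":1},{"translation":[44,-66,13],"angular":[0,0,0.07],"jaw":1},{"translation":[66,-99,20],"angular":[0,0,0.1],"jaw":1},{"translation":[86,-130,26],"angular":[0,0,0.13],"jaw":1},{"translation":[100,-151,31],"angular":[0,0,0.15],"jaw":1},{"translation":[107.4,-162,33],"angular":[0,0,0.16],"jaw":1},{"translation":[107.4,-162,33],"angular":[0,0,0.16],"jaw":1},{"translation":[107.4,-162,33],"angular":[0,0,0.16],"jaw":1}]'
python3 - <<'E'
from h import *
goto([528.4,-64.1,125],-.092)
for n in("side","top"): cv2.imwrite(f"pics/{n}1.png",ctrl.get_image(n)[:,:,::-1])
a=cv2.imread("pics/side1.png")[80:200,230:350];b=cv2.imread("pics/top1.png")[130:250,260:380]
cv2.imwrite("pics/c.png",cv2.resize(np.hstack([a,b])[:,:240],None,fx=3.33,fy=3.33,interpolation=cv2.INTER_CUBIC))
E
```

```text
t: 2.6
ee_pos: [527.1, -66.1, 189.8]
orientation: [3.138, -0.142, 0.0]
ft_force: [-0.1, 0.3, 0.7]
width: 87.6
grasp_force: 0.0
turn [ 0.0002 -0.      0.0016] q6 1.51
turn [ 0.00e+00  3.00e-04 -3.14e+00] q6 1.51
shift [ 1.1 -2.2 64.8] ee [527.1 -66.1 189.8] t 2.6
```

View pics/c.png

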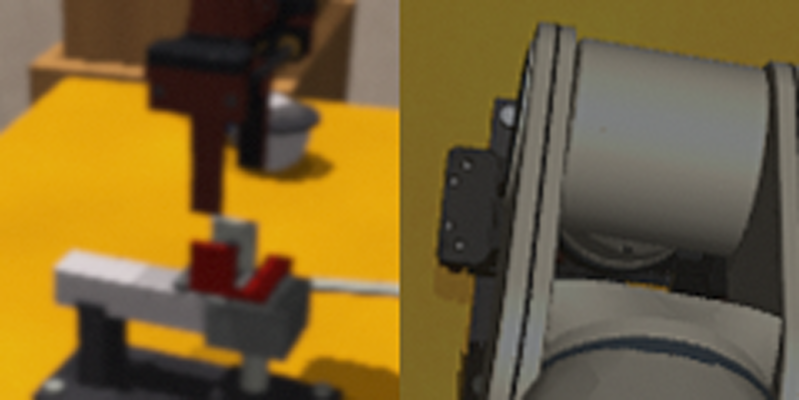

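Run:
```python
from h import *
o=ctrl.get_obs();C=R.from_rotvec(o["orientation"])
pts=[C.apply([dx,-y,0])+o["ee_pos"] for y in(44,57.5) for dx in(10,-10)]
print(np.round((proj("side",pts)-[230,80]+.5)*3.33,0).tolist())
```

```text
[[194.0, 209.0], [221.0, 213.0], [187.0, 216.0], [214.0, 221.0]]
```

The side view shows the gripper straddling from above: near finger tip at (192–222, 212), within about 2 mm of the prediction, with tab and lug below it. I descend from here.

```bash
python3 -m creep '[{"translation":[0.6,-1.2,8],"angular":[0,0,0],"jaw":1},{"translation":[1.1,-2.2,20],"angular":[0,0,0],"jaw":1},{"translation":[1.1,-2.2,34],"angular":[0,0,0],"jaw":1},{"translation":[1.1,-2.2,48],"angular":[0,0,0],"jaw":1},{"translation":[1.1,-2.2,59],"angular":[0,0,0],"jaw":1},{"translation":[1.1,-2.2,65],"angular":[0,0,0],"jaw":0.9},{"translation":[1.1,-2.2,65],"angular":[0,0,0],"jaw":0.7},{"translation":[1.1,-2.2,65],"angular":[0,0,0],"jaw":0.7}]'
python3 - <<'E'
from h import *
goto([528.4,-64.1,125],-.092)
a=ctrl.get_image("side")[:,:,::-1][80:200,230:370]
cv2.imwrite("pics/d.png",cv2.resize(a,None,fx=5,fy=5,interpolation=cv2.INTER_CUBIC))
E
```

```text
t: 3.7
ee_pos: [529.0, -63.4, 125.0]
orientation: [3.138, -0.142, 0.001]
ft_force: [-0.0, -0.5, -0.2]
width: 63.3
grasp_force: 0.0
turn [ 0.     -0.0007  0.0018] q6 1.52
turn [ 1.1000e-03  0.0000e+00 -3.1398e+00] q6 1.52
shift [-0.6  0.7  0. ] ee [529.  -63.4 125. ] t 3.7
```

View pics/d.png

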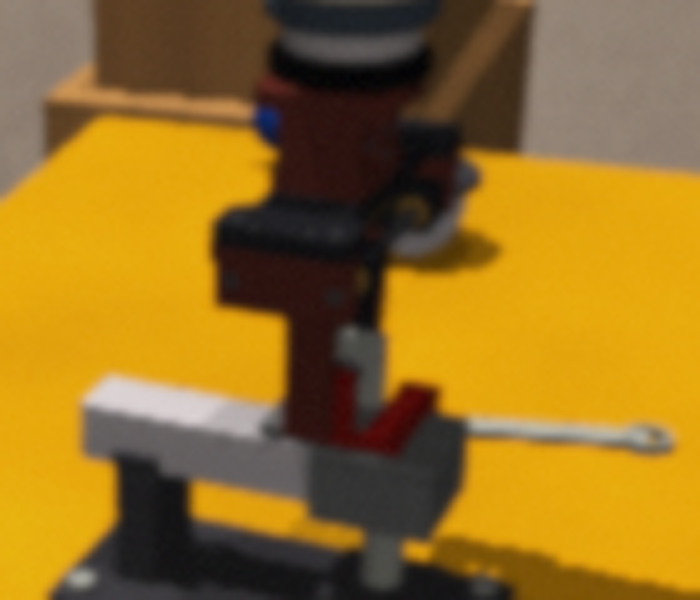

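The near finger (288–335, 430) sits outside the tab, whose right edge at x=355 is still visible; the tips are clear of the roof. I close in stages and shift toward the lug at the same time.

```bash
python3 -m creep '[{"translation":[0,0.7,0],"angular":[0,0,0],"jaw":0.68},{"translation":[0,0.7,0],"angular":[0,0,0],"jaw":0.66},{"translation":[0,0.7,0],"angular":[0,0,0],"jaw":0.64},{"translation":[0,1.5,0],"angular":[0,0,0],"jaw":0.62},{"translation":[0,2.3,0],"angular":[0,0,0],"jaw":0.6},{"translation":[0,3.1,0],"angular":[0,0,0],"jaw":0.58},{"translation":[0,3.1,0],"angular":[0,0,0],"jaw":0.58},{"translation":[0,3.1,0],"angular":[0,0,0],"jaw":0.58}]'
python3 -c "
from h import *
o=ctrl.get_obs();print({k:np.round(o[k],2) for k in('ft_force','moment','width','grasp_force')})
goto([528.4,-64.1,125],-.092)"
```

```text
t: 4.75
ee_pos: [528.5, -67.3, 125.1]
orientation: [3.137, -0.141, 0.001]
ft_force: [-1.1, -5.2, 3.4]
width: 50.9
grasp_force: 10.0
{'ft_force': array([-1.06, -5.17,  3.39]), 'moment': array([-1.12,  0.33, -0.02]), 'width': np.float64(50.93), 'grasp_force': np.float64(10.04)}
turn [ 0.0011 -0.0005  0.0021] q6 1.51
turn [ 8.0000e-04  1.7000e-03 -3.1395e+00] q6 1.51
shift [-0.4 -3.1  0.1] ee [528.5 -67.3 125.1] t 4.75
```

Force shows contact on both sides, with the lug pressed slightly more (5 N net). I continue with an extra 1 mm towards the lug.

```bash
python3 -m creep '[{"translation":[0,1.3,0],"angular":[0,0,0],"jaw":0.57},{"translation":[0,2.4,0],"angular":[0,0,0],"jaw":0.55},{"translation":[0,3.5,0],"angular":[0,0,0],"jaw":0.53},{"translation":[0,4.6,0],"angular":[0,0,0],"jaw":0.5},{"translation":[0,5.6,0],"angular":[0,0,0],"jaw":0.48},{"translation":[0,6.4,0],"angular":[0,0,0],"jaw":0.46},{"translation":[0,6.4,0],"angular":[0,0,0],"jaw":0.44},{"translation":[0,6.4,0],"angular":[0,0,0],"jaw":0.42}]'
python3 -c "
from h import *
o=ctrl.get_obs();print({k:np.round(o[k],2) for k in('ft_force','moment','width','grasp_force')})
goto([528.4,-64.1,125],-.092)"
```

```text
t: 5.75
ee_pos: [528.0, -73.1, 125.0]
orientation: [3.138, -0.142, 0.001]
ft_force: [-1.7, -3.5, 6.1]
width: 39.6
grasp_force: 30.0
{'ft_force': array([-1.71, -3.54,  6.12]), 'moment': array([-0.57,  0.25, -0.12]), 'width': np.float64(39.59), 'grasp_force': np.float64(30.0)}
turn [ 0.0002 -0.0006  0.0017] q6 1.5
turn [ 9.0000e-04  3.0000e-04 -3.1399e+00] q6 1.5
shift [-0.5 -9.   0. ] ee [528.  -73.1 125. ] t 5.75
```

```bash
python3 -m creep '[{"translation":[0,0.4,0],"angular":[0,0,0],"jaw":0.3},{"translation":[0,0.8,0],"angular":[0,0,0],"jaw":0.3},{"translation":[0,0.8,0],"angular":[0,0,0],"jaw":0.3},{"translation":[0,0.8,-1],"angular":[0,0,0],"jaw":0.3},{"translation":[0,0.8,-2],"angular":[0,0,0],"jaw":0.3},{"translation":[0,0.8,-3],"angular":[0,0,0],"jaw":0.3},{"translation":[0,0.8,-4],"angular":[0,0,0],"jaw":0.3},{"translation":[0,0.8,-4],"angular":[0,0,0],"jaw":0.3}]'
python3 -c "
from h import *
o=ctrl.get_obs();print({k:np.round(o[k],2) for k in('ft_force','moment','width','grasp_force')})
goto([528.4,-64.1,225],-.092)"
```

```text
t: 6.75
ee_pos: [527.6, -73.6, 128.6]
orientation: [-3.138, 0.142, 0.0]
ft_force: [-0.8, 0.2, -7.0]
width: 39.5
grasp_force: 30.0
{'ft_force': array([-0.79,  0.15, -6.98]), 'moment': array([0.04, 0.03, 0.  ]), 'width': np.float64(39.48), 'grasp_force': np.float64(29.98)}
turn [-0.      0.0002  0.0018] q6 1.5
turn [-3.0000e-04 -0.0000e+00 -3.1398e+00] q6 1.5
shift [ -0.1  -9.6 -96.4] ee [527.6 -73.6 128.6] t 6.75
```

The full weight (7 N) is on the gripper with no side load, so it is free of the ball. I lift it now.

```bash
python3 -m creep '[{"translation":[0,0,-4],"angular":[0,0,0],"jaw":0.3},{"translation":[0,0,-12],"angular":[0,0,0],"jaw":0.3},{"translation":[0,0,-24],"angular":[0,0,0],"jaw":0.3},{"translation":[0,0,-38],"angular":[0,0,0],"jaw":0.3},{"translation":[0,0,-53],"angular":[0,0,0],"jaw":0.3},{"translation":[0,0,-68],"angular":[0,0,0],"jaw":0.3},{"translation":[0,0,-80],"angular":[0,0,0],"jaw":0.3},{"translation":[0,0,-88],"angular":[0,0,0],"jaw":0.3}]'
python3 -m creep '[{"translation":[0,0,-4],"angular":[0,0,0],"jaw":0.3},{"translation":[0,0,-7],"angular":[0,0,0],"jaw":0.3},{"translation":[0,0,-8],"angular":[0,0,0],"jaw":0.3},{"translation":[0,0,-8],"angular":[0,0,0],"jaw":0.3},{"translation":[0,0,-8],"angular":[0,0,0],"jaw":0.3},{"translation":[0,0,-8],"angular":[0,0,0],"jaw":0.3},{"translation":[0,0,-8],"angular":[0,0,0],"jaw":0.3},{"translation":[0,0,-8],"angular":[0,0,0],"jaw":0.3}]'
python3 - <<'E'
from h import *
o=ctrl.get_obs();print({k:np.round(o[k],2) for k in('t','ee_pos','ft_force','moment','width','grasp_force')})
a=ctrl.get_image("side")[:,:,::-1][70:230,200:400]
cv2.imwrite("pics/e.png",cv2.resize(a,None,fx=3.7,fy=3.7,interpolation=cv2.INTER_CUBIC))
E
```

```text
t: 7.75
ee_pos: [527.9, -73.7, 217.7]
orientation: [3.138, -0.142, 0.001]
ft_force: [-0.6, -0.3, -6.0]
width: 39.6
grasp_force: 30.0
t: 8.75
ee_pos: [527.7, -73.7, 224.6]
orientation: [-3.138, 0.142, 0.0]
ft_force: [-0.6, 0.7, -7.5]
width: 39.5
grasp_force: 30.0
{'t': np.float64(8.75), 'ee_pos': array([527.74, -73.68, 224.64]), 'ft_force': array([-0.55,  0.74, -7.51]), 'moment': array([-0.02, -0.01, -0.02]), 'width': np.float64(39.54), 'grasp_force': np.float64(29.98)}
```

View pics/e.png

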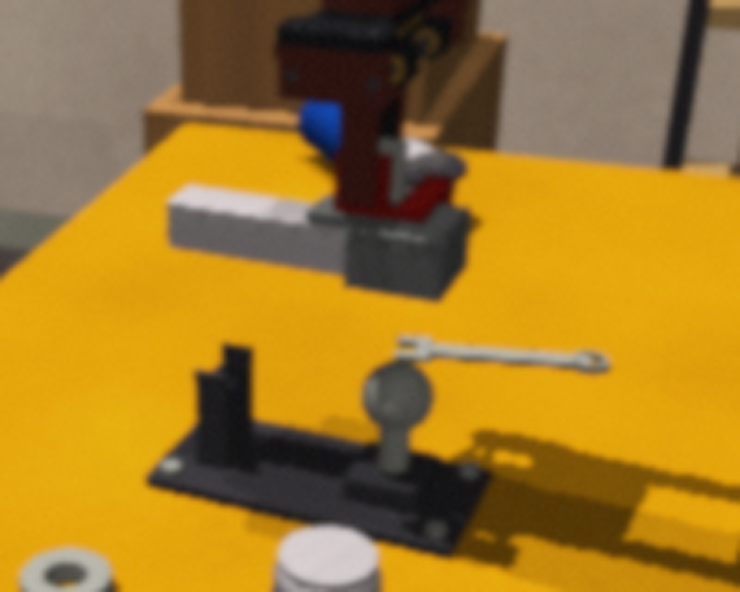

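The tongue is held level above the ball (ball at (397,395), box at (405,255)), with the latch clamped open. The tin, ring and spanner have not moved.

```bash
python3 -c "
from workcell import ctrl
print(ctrl.close_job())"
```

```text
the job is handed in; nothing more can be done
None
```

The job is handed in: I pulled the latch fully open while the tongue sat on the ball, then lifted it about 10 cm, and the gripper was holding it steady and level over the mount at 8.75 s; the tin, bearing ring and spanner were not touched.

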